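Stack the component trays on their base, each turned end for end

TASK

Build one neat stack on the fixed base: first the tray with one large part, then the tray with two parts, then the tray with eight small parts, and the cover on top. Turn each piece end for end relative to the one directly beneath it (the tabs alternate, the first tray's tab opposite to the base's), so that its feet stand on the rim instead of sinking into the pockets, and line it up squarely. Keep the pieces upright, set them down without dropping them, and leave the loupe and the jar where they are.

Things in the scene. Friction and masses are not known exactly. Their poses are not given: they have to be found in the camera images.
- dock: (mm) Base fixed to bench: aluminium plate 156x96x5, with a blue rim 110 (x) x 62 (y), top 20 up. Origin: centre of underside; z up; +x: the end with the tab (tongue 14x26 sticking out at rim height). Rim's long sides: y 19 to 31; foot pockets 12 deep at x -26..0 and 25..52: a piece lying the same way round sinks in 10; turned end for end (x axes opposed) it stands on the rim, its origin 20 up.
- tray_one: (mm) Loose blue tray with ONE part (80x32, white and steel, fixed in it). 110 (x) x 62 (y) x 38 high, ~260 g. Origin: centre, at the underside of its feet; z up; +x: end with tab like the base's. 4 feet 8x7, 10 high, at x 38 and -13, y +-23. Rim top 38 up, pockets as in the base; a turned piece on it has its origin 38 up. Smooth sides 10 to 38 up: grip across y at the middle, about 30 up.
- tray_two: (mm) Loose blue tray with TWO square parts (32x32, white and steel, fixed in it, 48 apart along x). Otherwise like tray_one: 110 (x) x 62 (y) x 38 high, ~220 g, same origin (centre, underside of feet), axes (+x: tab end), feet, rim, pockets and grip (across y, about 30 up). A turned piece on it has its origin 38 up.
- tray_eight: (mm) Loose blue tray with EIGHT small square parts (12x12, white and steel, fixed in it, 4 along x by 2). Otherwise like tray_one: 110 (x) x 62 (y) x 38 high, ~190 g, same origin (centre, underside of feet), axes (+x: tab end), feet, rim, pockets and grip (across y, about 30 up). A turned piece on it has its origin 38 up.
- cover: (mm) Loose blue cover, ~180 g: slab 110 (x) x 62 (y), 10 to 22 up, on feet like tray_one's, with a black grip bar on top: 70 along x, 20 wide in y, 22 to 52 up. Origin: centre, at the underside of its feet; z up; +x: end with the tab (tongue 14x26 sticking out, top level with the slab's). Grip the bar across its 20 width at the middle, about 44 up.
- loupe: Bystander: dark steel inspection loupe, 38 mm across, 42 mm high, standing on the bench. Origin: centre of its underside. Leave it alone.
- jar: Bystander: closed glass jar, 52 mm across, 70 mm high, standing on the bench. Origin: centre of its underside. Leave it alone.

How it is judged (in metres and radians):
At the end, for the whole second after the job is handed in: From the base up: one-part tray, two-part tray, eight-part tray, cover. Each centred within 8 mm and aligned within 0.15 rad on the piece beneath, level within 0.05 rad, standing on its rim (origin 20 mm above the base's or 38 mm above a tray's, within 3 mm), released, at rest (horizontal distance between tray_one and dock below 0.008 m and z of tray_one in the frame of dock between 0.017 and 0.023 m and angle between the x axis of tray_one and the x axis of dock, either way round below 0.15 rad and angle between each of tray_one, tray_two, tray_eight, cover's own z axis and vertical below 0.05 rad and linear speed of each of tray_one, tray_two, tray_eight, cover below 0.02 m/s and angular speed of each of tray_one, tray_two, tray_eight, cover below 0.1 rad/s and horizontal distance between tray_two and tray_one below 0.008 m and z of tray_two in the frame of tray_one between 0.035 and 0.041 m and angle between the x axis of tray_two and the x axis of tray_one, either way round below 0.15 rad and horizontal distance between tray_eight and tray_two below 0.008 m and z of tray_eight in the frame of tray_two between 0.035 and 0.041 m and angle between the x axis of tray_eight and the x axis of tray_two, either way round below 0.15 rad and horizontal distance between cover and tray_eight below 0.008 m and z of cover in the frame of tray_eight between 0.035 and 0.041 m and angle between the x axis of cover and the x axis of tray_eight, either way round below 0.15 rad); the robot touches nothing.
It fails at once if a tray or the cover tipped by more than 40 degrees (angle between any of tray_one, tray_two, tray_eight, cover's own z axis and vertical above 0.7 rad).
It fails at once if a tray or the cover dropped: falling freely faster than 0.6 m/s (about 20 mm of fall) ((linear speed of tray_one above 0.6 m/s and contact force between tray_one and the fingers below 0.05 N and contact force between tray_one and the arm below 0.05 N) or (linear speed of tray_two above 0.6 m/s and contact force between tray_two and the fingers below 0.05 N and contact force between tray_two and the arm below 0.05 N) or (linear speed of tray_eight above 0.6 m/s and contact force between tray_eight and the fingers below 0.05 N and contact force between tray_eight and the arm below 0.05 N) or (linear speed of cover above 0.6 m/s and contact force between cover and the fingers below 0.05 N and contact force between cover and the arm below 0.05 N)).
It fails at once if the loupe or the jar moved by more than 20 mm (distance of any of loupe, jar from where it was at the start of the episode above 0.02 m).
It also fails if it takes over 125 s, if anything falls off the work surface, if the arm or the gripper's body presses on something with over 40 N, if the wrist force passes 120 N, or if a joint passes its speed limit or range.

ROBOT

A 6-joint arm with a two-finger parallel gripper is mounted at the origin on the work surface. World frame = base frame: x ahead of the robot, y to its left, z up, the work surface at z = 0. Lengths are in mm, angles in rad, forces in N, time in s.
With the tool pointing down it reaches from about 275 to 1000 mm from the base axis. Payload 8.4 kg.
Tool frame: the origin (TCP) lies on the centre line of the jaws, within the pads' length; the fingertips stand 25 mm ahead of it and the grasp point (between the pads) lies 6 mm ahead of it; z points along the fingers, x is the direction in which the jaws open and shut, and the axes are right-handed (so a half turn about z gives the same grasp; the last joint's range is limited). The gripper opens to 85 mm and grips with 20 to 120 N. Pads are 22 mm wide; open, the fingers measure 114 mm over their backs; the gripper's body (76 mm by 85 mm) begins 54 mm behind the grasp point. The pads swing forward as they close: fully open they stand 13 mm farther back than shut.
Start: joints at [-1.249, 0.353, 1.633, -0, 1.155, -0.002], TCP at [198.856, -592.524, 256.281] pointing down, gripper open.
Joint ranges: [-2.63, 2.63], [-0.92, 2.1], [0.06, 2.66], [-1.3, 4.44], [0, 2.69], [-3.02, 3.02]. Speed limits (rad/s): [2.22, 2.22, 2.79, 3.14, 3.14, 3.14].

INTERFACE

Orientations are given as [roll, pitch, yaw] about the fixed x, y, z axes, in that order (R = Rz(yaw) Ry(pitch) Rx(roll)).
In Python, from rig import r gives the robot as it stands. The module is installed in compiled form; this text tells all that it offers.
- The arm moves only by the tool jog_arm, never from a script. Its argument "deltas" is a list of rows, each an object with "gripper": the gripper command: -1 is fully open, 1 is shut, values between are in proportion; "translation": the shift along the world's x, y, z in units of 10 cm (1.0 is 10 cm), a list of three; "dr": the turn, a rotation vector about the world's x, y, z in units of pi/2 rad (1.0 is pi/2 rad), a list of three. In form: [{"gripper": gripper, "translation": [x, y, z], "dr": [wx, wy, wz]}, ...]. A call has 1 to 12 rows; each row shifts and turns the commanded pose from where the row before left it; what a row does not reach is not made up. A row lasts 1/12 s, in which the tool goes at most 41.7 mm and 7.16 degrees, less where a joint would pass 70% of its speed; a pose out of reach is approached as far as the arm can. A call with a number of a shift or a turn outside -1 to 1 is refused whole. A call with a gripper value outside its range is refused whole. The fingers move at their own pace and stop on an object; "squeeze" is the grip in N (left out, the last holds). Time passes only in rows, so rows that do not move let the fingers close. It gives the time, the measured TCP pose, the force and the opening at its end, in the units of the state.
- r.sense(): the state, without advancing time (a new reading comes with each control period).
- r.grab_frame(name): name is "side" or "top"; returns the picture (480x640x3 uint8, blue, green, red); there is no depth.
- r.calibration(name): a dict with "mtx" (3x3 intrinsics, pixels), "world_from_camera" (4x4, takes a point from camera to world coordinates). Camera axes: x right, y down, z forward; pixel columns grow to the right and rows downward; lengths in mm; the calibration is good to about 2 mm. A picture is of the moment at which its call begins. calibration takes no time and is no camera call.
- r.sign_off(): hands the job in, once; it reports no verdict.
The state is a dict: "clock": time; "qpos": joint angles; "qvel": joint speeds; "joint_efforts": joint torques, N m; "eef_pos": TCP position; "tcp_rot": TCP orientation; "contact_force": force on the tool from outside, world axes, zero at the start; "wrist_torque": the same for the moment, N m; "opening": opening from 0.0 (shut) to 1.0 (fully open).
Only numpy, scipy, OpenCV 4.12 (cv2) and the standard library are available. Lean on these libraries where they do the work, as an engineer would, in place of code of your own. Each camera call takes 0.05 s, during which the arm holds its last target. There are 200 camera calls.

## Working session

There is one attempt and no reset: what is moved stays moved. The work goes in short steps, Python scripts to look and compute and a tool call to move; the robot and the scene stay as the last step left them, time stands still between calls to the robot, and variables do not carry over. Pictures are saved under pics/ and viewed, about 12 in all and at most 16, crops included, and the job is handed in when it is done.

Besides the shell and the picture viewer there is one more tool, called after ">>>" by a JSON object that holds its "op" and its "data". jog_arm: Moves the arm, as the interface text tells. Shifts and turns lie within -1 to 1; 1 stands for 10 cm of shift or pi/2 rad of turn. Its arguments: {"type":"object","properties":{"deltas":{"type":"array"},"squeeze":{"type":"number"}},"required":["deltas"]}

```bash
mkdir -p pics; python3 - <<'E'
from rig import r
import cv2
s=r.sense();print(s)
for n in("top","side"):
    cv2.imwrite(f"pics/{n}0.png",r.grab_frame(n)); c=r.calibration(n);print(n,c["mtx"].tolist(),c["world_from_camera"].round(4).tolist())
E
```

```text
{'clock': 0.0, 'qpos': array([-1.24936953e+00,  3.53664467e-01,  1.63416196e+00, -1.14695493e-05,
        1.15521890e+00, -2.40491876e-03]), 'qvel': array([ 0.00081466, -0.00061808,  0.00099536, -0.00100451,  0.00105894,
        0.00122552]), 'joint_efforts': array([ 3.57973535e-03, -6.05244040e+01, -3.42062438e+01,  1.69772379e-04,
        9.18434904e-03,  1.30999732e-05]), 'eef_pos': array([ 198.72324338, -592.07626271,  255.53956866]), 'tcp_rot': array([ 3.14158566e+00,  1.45269832e-03, -1.24695998e+00]), 'contact_force': array([ 0.41191115, -0.46227009,  0.4340428 ]), 'wrist_torque': array([-0.02076441, -0.02444217, -0.01832958]), 'opening': 0.9981071607469392}
top [[606.7150375293985, 0.0, 315.82126045209054], [0.0, 606.7150375293985, 235.77324646334353], [0.0, 0.0, 1.0]] [[-0.0394, -0.9757, 0.2154, 233.909], [-0.9992, 0.0398, -0.0024, 90.0968], [-0.0062, -0.2153, -0.9765, 1458.9872], [0.0, 0.0, 0.0, 1.0]]
side [[484.6674567093845, 0.0, 314.5163289697872], [0.0, 484.6674567093845, 234.02114577113028], [0.0, 0.0, 1.0]] [[-0.8713, -0.3671, 0.3258, 215.0844], [-0.4905, 0.629, -0.6031, 694.6593], [0.0165, -0.6853, -0.7281, 737.3014], [0.0, 0.0, 0.0, 1.0]]
```

View pics/top0.png

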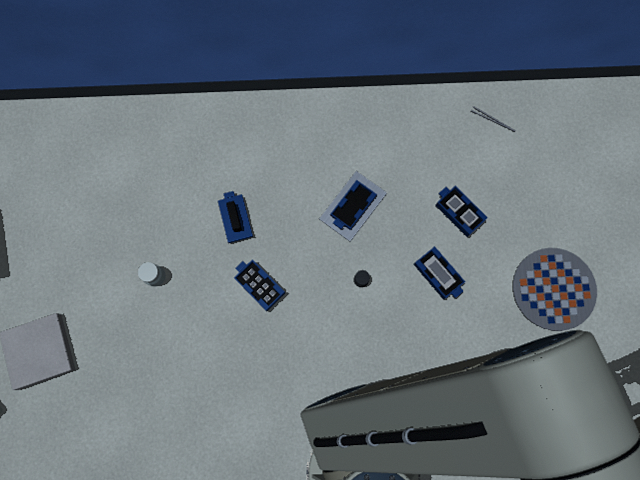

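View pics/side0.png

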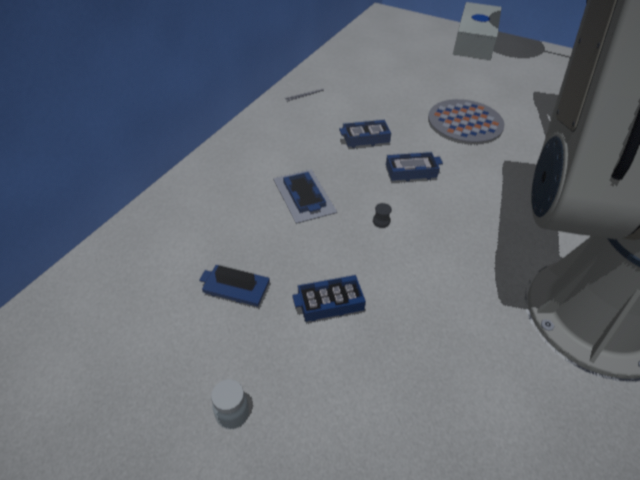

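```bash
cat > h.py <<'E'
import numpy as np, cv2
from rig import r
from scipy.optimize import minimize
CAM={n:r.calibration(n) for n in("top","side")}
def proj(n,P):
    c=CAM[n];T=np.linalg.inv(c["world_from_camera"]);p=(T[:3,:3]@np.asarray(P,float).T).T+T[:3,3]
    q=(c["mtx"]@p.T).T;return q[:,:2]/q[:,2:]
def ray(n,uv,z):
    c=CAM[n];W=c["world_from_camera"];d=W[:3,:3]@np.linalg.solve(c["mtx"],[*uv,1]);o=W[:3,3]
    return o+d*(z-o[2])/d[2]
def box(x0,x1,y0,y1,z0,z1): return np.array([[x,y,z] for x in(x0,x1) for y in(y0,y1) for z in(z0,z1)],float)
def model(k):
    if k=="dock": return [box(-55,55,-31,31,5,20),box(55,69,-13,13,12,20)]
    t=22 if k=="cover" else 38
    m=[box(-55,55,-31,31,10,t),box(55,69,-13,13,t-8,t)]
    if k=="cover": m.append(box(-35,35,-10,10,22,52))
    return m
def place(P,x,y,yaw,z0=0):
    c,s=np.cos(yaw),np.sin(yaw);return P@np.array([[c,s,0],[-s,c,0],[0,0,1]])+[x,y,z0]
def bluemask(img):
    b,g,rr=[img[...,i].astype(int) for i in range(3)]
    return ((b-rr>25)&(b>1.35*rr)).astype(np.uint8)*255
def fit(k,g,imgs,z0=0,U=4):
    """g=(x,y,yaw) guess; silhouettes in the cameras of imgs"""
    obs={}
    for n,im in imgs.items():
        c=proj(n,[[g[0],g[1],z0+20]])[0];o=(c-56).astype(int).clip(0);cr=im[o[1]:o[1]+112,o[0]:o[0]+112]
        cr=cv2.resize(cr,None,fx=U,fy=U,interpolation=cv2.INTER_CUBIC);m=bluemask(cr)
        cs,_=cv2.findContours(m,cv2.RETR_EXTERNAL,cv2.CHAIN_APPROX_NONE)
        cs=[q for q in cs if cv2.contourArea(q)>100*U*U]
        q0=(c-o)*U;cs.sort(key=lambda q:-cv2.pointPolygonTest(q,(float(q0[0]),float(q0[1])),True))
        f=np.zeros_like(m);cv2.drawContours(f,cs[:1],-1,255,-1);obs[n]=(o,f,cr)
    def cost(p,draw=None):
        t=0
        for n,(o,f,cr) in obs.items():
            s=np.zeros_like(f)
            for B in model(k):
                uv=((proj(n,place(B,*p[:2],p[2]/50,z0))-o+.5)*U-.5)
                h=cv2.convexHull(uv.astype(np.float32));cv2.fillConvexPoly(s,np.round(h*16).astype(np.int32),255,shift=4)
                if draw is not None: cv2.polylines(cr,[np.round(h).astype(np.int32)],True,(0,255,255),1)
            t+=np.count_nonzero(s!=f)/U/U
            if draw is not None: draw.append(cr)
        return t
    best=None
    for d in(-.25,0,.25):
        x0=np.array([g[0],g[1],(g[2]+d)*50]);S=np.vstack([x0,x0+[12,0,0],x0+[0,12,0],x0+[0,0,12]])
        o=minimize(cost,x0,method="Nelder-Mead",options=dict(initial_simplex=S,xatol=.05,fatol=.2))
        if best is None or o.fun<best.fun: best=o
    dr=[];cost(best.x,dr);x,y,w=best.x
    return np.array([x,y,w/50]),best.fun,dr
E
cat > m.py <<'E'
from h import *
im={n:r.grab_frame(n) for n in("top","side")}
px=dict(dock=((354,204),(339,223),20),tray_one=((440,273),(459,295),38),tray_two=((462,211),(441,190),38),tray_eight=((263,286),(240,266),38),cover=((236,218),(231,195),22))
row=[]
for k,(c,t,z) in px.items():
    a=ray("top",c,z);b=ray("top",t,z);g=(a[0],a[1],np.arctan2(b[1]-a[1],b[0]-a[0]))
    p,f,d=fit(k,g,im);print(k,p.round(2),round(f,1),"guess",np.round(g,2))
    if k=="dock":
        for n in im: print(n,fit(k,p,{n:im[n]})[0].round(2))
    else:
        for n in im: print("   ",n,fit(k,p,{n:im[n]})[0].round(2))
    row.append(np.vstack([cv2.resize(q,(160,160)) if 0 else q[q.shape[0]//2-130:q.shape[0]//2+130,q.shape[1]//2-130:q.shape[1]//2+130] for q in d]))
m=np.hstack(row);m=cv2.resize(m,(800,int(m.shape[0]*800/m.shape[1])));cv2.imwrite("pics/fit0.png",m)
print("loupe",ray("top",(362,279),42),ray("side",(383,208),42),"jar",ray("top",(149,272),70),ray("side",(227,393),70))
E
python3 m.py
```

```text
dock [628.79  -8.6    2.46] 215.4 guess [627.32 -10.28   2.44]
top [629.46  -8.41   2.46]
side [627.48 -12.35   2.44]
tray_one [ 448.87 -203.48   -2.51] 291.6 guess [ 445.33 -203.08   -2.5 ]
    top [ 449.37 -203.52   -2.5 ]
    side [ 446.33 -204.1    -2.57]
tray_two [ 598.67 -270.4     0.7 ] 621.2 guess [ 594.17 -268.75    0.7 ]
    top [ 598.67 -270.41    0.7 ]
    side [ 595.3  -271.69    0.79]
tray_eight [434.33 224.96   0.75] 240.1 guess [431.28 215.76   0.82]
    top [437.1  226.8    0.75]
    side [432.42 224.89   0.75]
cover [6.0314e+02 2.8314e+02 2.3000e-01] 911.6 guess [6.0323e+02 2.7968e+02 2.0000e-01]
    top [6.0516e+02 2.8361e+02 2.3000e-01]
    side [6.021e+02 2.821e+02 1.900e-01]
loupe [437.90791369 -17.87367476  42.        ] [439.48487273 -18.02269038  42.        ] jar [470.10230436 476.44164027  70.        ] [468.25971704 479.48591653  70.        ]
```

View pics/fit0.png

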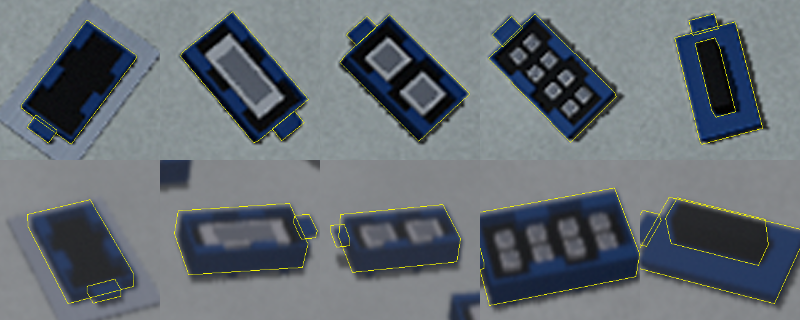

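Top view: the cover is at (236,218), tray_eight (263,286), dock (354,204), tray_two (462,211) and tray_one (440,273). The loupe is at (362,279) and the jar at (149,272). The fitted outlines hug all five pieces and their tab ends, and the two cameras agree to about 3 mm. I'll start moving.

>>> {"op": "jog_arm", "data": {"deltas": [{"gripper":-1,"translation":[0.2,0.32,-0.08],"dr":[0,0,0.0163]},{"gripper":-1,"translation":[0.2,0.32,-0.08],"dr":[0,0,0.0163]},{"gripper":-1,"translation":[0.2,0.32,-0.08],"dr":[0,0,0.0163]},{"gripper":-1,"translation":[0.2,0.32,-0.08],"dr":[0,0,0.0163]},{"gripper":-1,"translation":[0.2,0.32,-0.08],"dr":[0,0,0.0163]},{"gripper":-1,"translation":[0.2,0.32,-0.08],"dr":[0,0,0.0163]},{"gripper":-1,"translation":[0.2,0.32,-0.08],"dr":[0,0,0.0163]},{"gripper":-1,"translation":[0.2,0.32,-0.08],"dr":[0,0,0.0163]},{"gripper":-1,"translation":[0.2,0.32,-0.08],"dr":[0,0,0.0163]},{"gripper":-1,"translation":[0.2,0.32,-0.08],"dr":[0,0,0.0163]},{"gripper":-1,"translation":[0.2,0.32,-0.08],"dr":[0,0,0.0163]},{"gripper":-1,"translation":[0.2,0.32,-0.08],"dr":[0,0,0.0163]}], "squeeze": 40}}

```text
clock: 1.2
eef_pos: [439.5, -206.8, 160.0]
tcp_rot: [-3.141, -0.0, -0.939]
contact_force: [0.7, -0.6, 0.4]
opening: 0.999
```

>>> {"op": "jog_arm", "data": {"deltas": [{"gripper":-1,"translation":[0.085,0.03,-0.1],"dr":[0,0,0]},{"gripper":-1,"translation":[0,0,-0.3],"dr":[0,0,0]},{"gripper":-1,"translation":[0,0,-0.3],"dr":[0,0,0]},{"gripper":-1,"translation":[0,0,-0.2],"dr":[0,0,0]},{"gripper":-1,"translation":[0,0,-0.15],"dr":[0,0,0]},{"gripper":-1,"translation":[0,0,-0.1],"dr":[0,0,0]},{"gripper":-1,"translation":[0,0,-0.09],"dr":[0,0,0]},{"gripper":-1,"translation":[0,0,0],"dr":[0,0,0]},{"gripper":-1,"translation":[0,0,0],"dr":[0,0,0]}]}}

```text
clock: 1.95
eef_pos: [447.4, -205.7, 36.3]
tcp_rot: [3.141, 0.0, -0.94]
contact_force: [-0.2, -0.4, 0.3]
opening: 1.002
```

>>> {"op": "jog_arm", "data": {"deltas": [{"gripper":1,"translation":[0,0,0],"dr":[0,0,0]},{"gripper":1,"translation":[0,0,0],"dr":[0,0,0]},{"gripper":1,"translation":[0,0,0],"dr":[0,0,0]},{"gripper":1,"translation":[0,0,0],"dr":[0,0,0]},{"gripper":1,"translation":[0,0,0],"dr":[0,0,0]},{"gripper":1,"translation":[0,0,0],"dr":[0,0,0]},{"gripper":1,"translation":[0,0,0],"dr":[0,0,0]},{"gripper":1,"translation":[0,0,0],"dr":[0,0,0]}]}}

```text
clock: 2.62
eef_pos: [447.9, -205.8, 37.3]
tcp_rot: [-3.141, -0.001, -0.94]
contact_force: [-0.8, 0.5, 6.1]
opening: 0.722
```

>>> {"op": "jog_arm", "data": {"deltas": [{"gripper":1,"translation":[0,0,0.1],"dr":[0,0,0]},{"gripper":1,"translation":[0,0,0.2],"dr":[0,0,0]},{"gripper":1,"translation":[0,0,0.25],"dr":[0,0,0]},{"gripper":1,"translation":[0.1,0.1,0.1],"dr":[0,0,0.0645]},{"gripper":1,"translation":[0.1,0.11,0],"dr":[0,0,0.0645]},{"gripper":1,"translation":[0.1,0.11,0],"dr":[0,0,0.0645]},{"gripper":1,"translation":[0.1,0.11,0],"dr":[0,0,0.0645]},{"gripper":1,"translation":[0.1,0.11,0],"dr":[0,0,0.0645]},{"gripper":1,"translation":[0.1,0.11,0],"dr":[0,0,0.0645]},{"gripper":1,"translation":[0.1,0.11,0],"dr":[0,0,0.0645]},{"gripper":1,"translation":[0.1,0.11,0],"dr":[0,0,0.0645]},{"gripper":1,"translation":[0.1,0.11,0],"dr":[0,0,0.0645]}]}}

```text
clock: 3.62
eef_pos: [537.7, -106.9, 102.2]
tcp_rot: [3.142, -0.0, -0.023]
contact_force: [-0.1, 0.1, -2.7]
opening: 0.716
```

>>> {"op": "jog_arm", "data": {"deltas": [{"gripper":1,"translation":[0.1,0.11,0],"dr":[0,0,0.0645]},{"gripper":1,"translation":[0.1,0.11,0],"dr":[0,0,0.0645]},{"gripper":1,"translation":[0.1,0.11,0],"dr":[0,0,0.0645]},{"gripper":1,"translation":[0.1,0.11,0],"dr":[0,0,0.0645]},{"gripper":1,"translation":[0.1,0.11,0],"dr":[0,0,0.0645]},{"gripper":1,"translation":[0.1,0.11,0],"dr":[0,0,0.0645]},{"gripper":1,"translation":[0.1,0.11,0],"dr":[0,0,0.0645]},{"gripper":1,"translation":[0.1,0.11,0],"dr":[0,0,0.0645]},{"gripper":1,"translation":[0,0,0],"dr":[0,0,0.0645]},{"gripper":1,"translation":[0,0,0],"dr":[0,0,0]},{"gripper":1,"translation":[0,0,0],"dr":[0,0,0]}]}}

```text
clock: 4.53
eef_pos: [617.1, -19.5, 101.8]
tcp_rot: [-3.142, 0.0, 0.881]
contact_force: [-0.4, -0.6, -2.6]
opening: 0.715
```

```bash
python3 - <<'E'
from h import *
im={n:r.grab_frame(n) for n in("top","side")}
s=r.sense();print(s["eef_pos"],s["tcp_rot"],s["opening"])
a=im["top"][130:290,250:460];b=im["side"][110:270,220:430]
cv2.imwrite("pics/hold1.png",np.hstack([cv2.resize(q,(400,305),interpolation=cv2.INTER_CUBIC) for q in(a,b)]))
E
```

```text
[616.92399223 -19.80873973 101.61427494] [-3.14145321e+00  2.06983258e-04  8.80578781e-01] 0.7179474989768592
```

View pics/hold1.png

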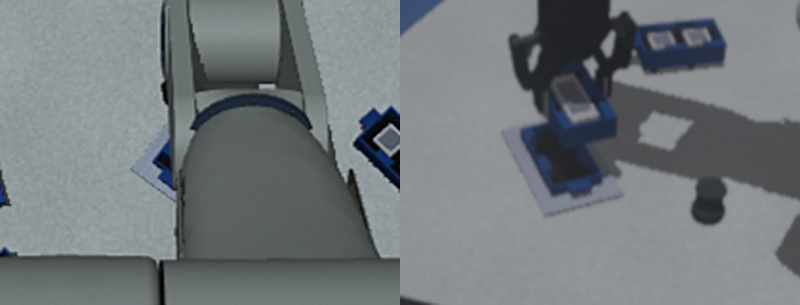

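The top view is hidden by the arm. In the side crop the tray hangs level at about (580,100), and the dock's tab is visible at (580,188). I'll lower to just above contact.

>>> {"op": "jog_arm", "data": {"deltas": [{"gripper":1,"translation":[0.06,0.043,0],"dr":[0,0,0.002]},{"gripper":1,"translation":[0.06,0.043,-0.1],"dr":[0,0,0]},{"gripper":1,"translation":[0,0,-0.15],"dr":[0,0,0]},{"gripper":1,"translation":[0,0,-0.1],"dr":[0,0,0]},{"gripper":1,"translation":[0,0,-0.05],"dr":[0,0,0]},{"gripper":1,"translation":[0,0,0],"dr":[0,0,0]},{"gripper":1,"translation":[0,0,0],"dr":[0,0,0]}]}}

```text
clock: 5.22
eef_pos: [629.1, -10.9, 60.8]
tcp_rot: [-3.141, 0.001, 0.887]
contact_force: [-0.1, -0.3, -3.0]
opening: 0.717
```

```bash
python3 - <<'E'
from h import *
im={n:r.grab_frame(n) for n in("top","side")}
s=r.sense();print(s["eef_pos"],s["tcp_rot"],s["contact_force"])
def draw(n,k,p,z0,c,img):
    for B in model(k):
        uv=proj(n,place(B,*p,z0));h=cv2.convexHull(((uv+.5)*6-.5).astype(np.float32)).astype(np.int32);cv2.polylines(img,[h],True,c,1)
q=cv2.resize(im["side"],None,fx=6,fy=6,interpolation=cv2.INTER_CUBIC)
e=s["eef_pos"];y=s["tcp_rot"][2]-np.pi/2
p=(e[0]-.9-1.6,e[1]+.8-.9,y)   # side-camera bias
draw("side","tray_one",p,e[2]-37.3,(0,255,255),q)
draw("side","dock",(627.0,-11.7,2.455),0,(0,0,255),q)
P=box(-78,78,-48,48,0,5);
h=cv2.convexHull(((proj("side",place(P,627.0,-11.7,2.455))+.5)*6-.5).astype(np.float32)).astype(np.int32);cv2.polylines(q,[h],True,(0,255,0),1)
c=(np.array(proj("side",[[628,-10,30]])[0])*6).astype(int)
cv2.imwrite("pics/hold2.png",q[c[1]-300:c[1]+300,c[0]-300:c[0]+300])
E
```

```text
[629.75385774 -10.98819938  61.69578459] [ 3.14103865e+00 -4.21722965e-04  8.86845059e-01] [ 0.18239897 -0.16825284 -2.94453967]
```

View pics/hold2.png

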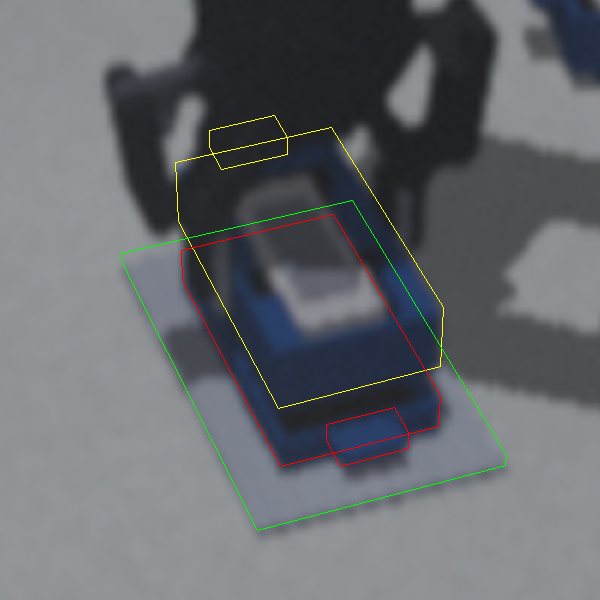

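Side close-up: the plate outline (green) and rim (red) match the dock. The predicted tray outline (yellow) matches the held tray, front face bottom at (280,405)–(440,365). I'll set it down.

>>> {"op": "jog_arm", "data": {"deltas": [{"gripper":1,"translation":[-0.003,0,-0.02],"dr":[0,0,0]},{"gripper":1,"translation":[0,0,-0.01],"dr":[0,0,0]},{"gripper":1,"translation":[0,0,-0.01],"dr":[0,0,0]},{"gripper":1,"translation":[0,0,0],"dr":[0,0,0]},{"gripper":1,"translation":[0,0,0],"dr":[0,0,0]}]}}

```text
clock: 5.73
eef_pos: [629.2, -10.9, 57.5]
tcp_rot: [3.141, -0.0, 0.887]
contact_force: [-0.1, -0.3, -1.0]
opening: 0.716
```

>>> {"op": "jog_arm", "data": {"deltas": [{"gripper":1,"translation":[0,0,-0.006],"dr":[0,0,0]},{"gripper":1,"translation":[0,0,0],"dr":[0,0,0]},{"gripper":-1,"translation":[0,0,0],"dr":[0,0,0]},{"gripper":-1,"translation":[0,0,0],"dr":[0,0,0]},{"gripper":-1,"translation":[0,0,0],"dr":[0,0,0]},{"gripper":-1,"translation":[0,0,0],"dr":[0,0,0]},{"gripper":-1,"translation":[0,0,0],"dr":[0,0,0]},{"gripper":-1,"translation":[0,0,0],"dr":[0,0,0]},{"gripper":-1,"translation":[0,0,0.1],"dr":[0,0,0]},{"gripper":-1,"translation":[0,0,0.2],"dr":[0,0,0]},{"gripper":-1,"translation":[0,0,0.3],"dr":[0,0,0]},{"gripper":-1,"translation":[0,0,0.3],"dr":[0,0,0]}]}}

```text
clock: 6.73
eef_pos: [628.4, -10.9, 147.6]
tcp_rot: [-3.14, 0.001, 0.887]
contact_force: [0.6, 0.3, 0.6]
opening: 0.999
```

>>> {"op": "jog_arm", "data": {"deltas": [{"gripper":-1,"translation":[-0.02,-0.163,0],"dr":[0,0,-0.07]},{"gripper":-1,"translation":[-0.02,-0.163,0],"dr":[0,0,-0.07]},{"gripper":-1,"translation":[-0.02,-0.163,0],"dr":[0,0,-0.07]},{"gripper":-1,"translation":[-0.02,-0.163,0],"dr":[0,0,-0.07]},{"gripper":-1,"translation":[-0.02,-0.163,0],"dr":[0,0,-0.07]},{"gripper":-1,"translation":[-0.02,-0.163,0],"dr":[0,0,-0.07]},{"gripper":-1,"translation":[-0.02,-0.163,0],"dr":[0,0,-0.07]},{"gripper":-1,"translation":[-0.02,-0.163,0],"dr":[0,0,-0.07]},{"gripper":-1,"translation":[-0.02,-0.163,0],"dr":[0,0,-0.07]},{"gripper":-1,"translation":[-0.02,-0.163,0],"dr":[0,0,-0.07]},{"gripper":-1,"translation":[-0.02,-0.163,0],"dr":[0,0,-0.07]},{"gripper":-1,"translation":[-0.02,-0.163,0],"dr":[0,0,-0.07]}]}}

```text
clock: 7.73
eef_pos: [605.0, -207.4, 147.5]
tcp_rot: [-3.142, -0.0, -0.438]
contact_force: [0.7, -0.0, -0.3]
opening: 0.999
```

>>> {"op": "jog_arm", "data": {"deltas": [{"gripper":-1,"translation":[-0.02,-0.163,0],"dr":[0,0,-0.07]},{"gripper":-1,"translation":[-0.02,-0.163,0],"dr":[0,0,-0.07]},{"gripper":-1,"translation":[-0.02,-0.163,0],"dr":[0,0,-0.07]},{"gripper":-1,"translation":[-0.02,-0.163,0],"dr":[0,0,-0.07]},{"gripper":-1,"translation":[0,0,0],"dr":[0,0,0]},{"gripper":-1,"translation":[0,0,0],"dr":[0,0,0]},{"gripper":-1,"translation":[0,0,0],"dr":[0,0,0]}]}}

```text
clock: 8.32
eef_pos: [597.1, -271.3, 147.0]
tcp_rot: [-3.141, 0.0, -0.87]
contact_force: [-0.1, -0.3, -0.7]
opening: 0.996
```

```bash
cat > chk.py <<'E'
import sys
from h import *
k=sys.argv[1];z0=float(sys.argv[2]);g=tuple(float(v) for v in sys.argv[3].split(","));out=sys.argv[4]
im={n:r.grab_frame(n) for n in("top","side")}
row=[]
for n in im:
    p,f,d=fit(k,g,{n:im[n]},z0);print(n,p.round(2),round(f,1));row.append(d[0][50:400,50:400])
cv2.imwrite(out,np.hstack(row));s=r.sense();print(s["eef_pos"].round(1),s["tcp_rot"].round(3),s["opening"])
E
python3 chk.py tray_one 20 628,-10,-.69 pics/c1.png
```

```text
top [627.69  -7.01  -0.68] 153.8
side [627.9   -6.98  -0.73] 413.5
[ 597.2 -270.9  146.9] [-3.141  0.    -0.87 ] 0.9972357656451839
```

View pics/c1.png

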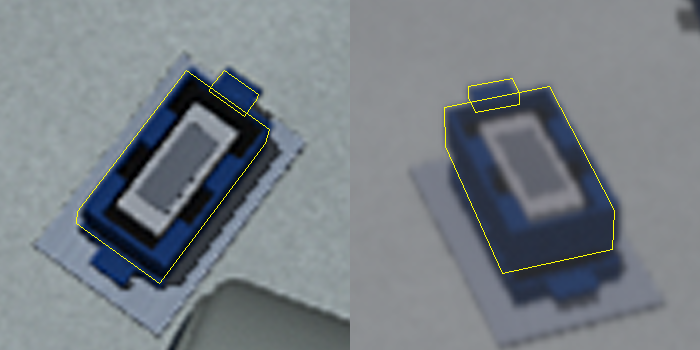

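```bash
python3 - <<'E'
from h import *
U=8
im=r.grab_frame("top");q=cv2.resize(im,None,fx=U,fy=U,interpolation=cv2.INTER_CUBIC)
def pl(P,c): cv2.polylines(q,[np.round((proj("top",P)+.5)*U-.5).astype(np.int32)],True,c,1)
R=np.array([[-55,-31,0],[55,-31,0],[55,-13,0],[69,-13,0],[69,13,0],[55,13,0],[55,31,0],[-55,31,0]],float)
pl(place(R,627.7,-7,-.68,58),(0,255,255)); pl(place(R,629.5,-9.2,-.684,58),(0,255,0))
pl(place(R,629.46,-8.41,2.455,20),(0,0,255))
pl(place(np.array([[-78,-48,0],[78,-48,0],[78,48,0],[-78,48,0]],float),629.46,-8.41,2.455,5),(255,255,255))
c=(proj("top",[[628,-9,30]])[0]*U).astype(int)
cv2.imwrite("pics/c1b.png",q[c[1]-300:c[1]+300,c[0]-300:c[0]+300])
E
```

```text
(no output)
```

View pics/c1b.png

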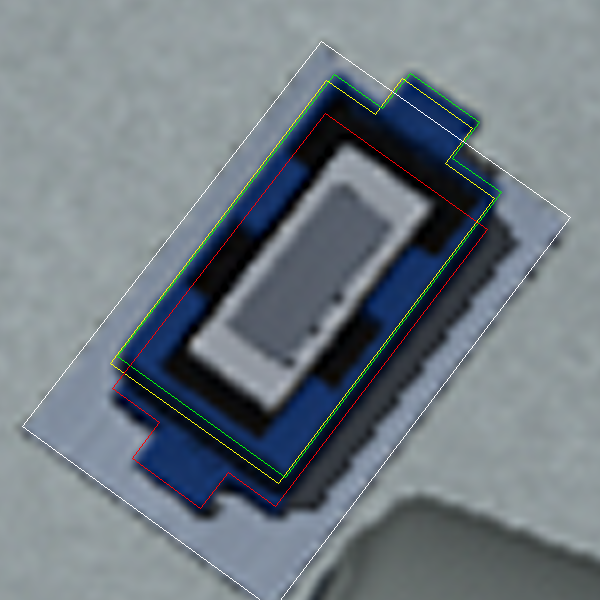

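Enlarged top view: the green outline from the TCP bookkeeping matches the tray and its tab (410,73)–(478,122). The plate (white) and dock rim (red) match too, so tray_one is within about 1.5 mm of the dock. Next is tray_two.

>>> {"op": "jog_arm", "data": {"deltas": [{"gripper":-1,"translation":[0,0,-0.2],"dr":[0,0,0]},{"gripper":-1,"translation":[0,0,-0.3],"dr":[0,0,0]},{"gripper":-1,"translation":[0,0,-0.3],"dr":[0,0,0]},{"gripper":-1,"translation":[0,0,-0.15],"dr":[0,0,0]},{"gripper":-1,"translation":[0,0,-0.1],"dr":[0,0,0]},{"gripper":-1,"translation":[0,0,-0.05],"dr":[0,0,0]},{"gripper":-1,"translation":[0,0,0],"dr":[0,0,0]},{"gripper":-1,"translation":[0,0,0],"dr":[0,0,0]}]}}

```text
clock: 9.13
eef_pos: [597.7, -271.8, 37.5]
tcp_rot: [-3.141, -0.001, -0.872]
contact_force: [-0.5, -1.1, 0.2]
opening: 1.001
```

>>> {"op": "jog_arm", "data": {"deltas": [{"gripper":1,"translation":[0,0,0],"dr":[0,0,0]},{"gripper":1,"translation":[0,0,0],"dr":[0,0,0]},{"gripper":1,"translation":[0,0,0],"dr":[0,0,0]},{"gripper":1,"translation":[0,0,0],"dr":[0,0,0]},{"gripper":1,"translation":[0,0,0],"dr":[0,0,0]},{"gripper":1,"translation":[0,0,0],"dr":[0,0,0]},{"gripper":1,"translation":[0,0,0],"dr":[0,0,0]},{"gripper":1,"translation":[0,0,0],"dr":[0,0,0]}]}}

```text
clock: 9.8
eef_pos: [597.8, -272.0, 38.1]
tcp_rot: [-3.141, -0.002, -0.872]
contact_force: [-1.0, 0.7, 6.1]
opening: 0.718
```

>>> {"op": "jog_arm", "data": {"deltas": [{"gripper":1,"translation":[0,0,0.1],"dr":[0,0,0]},{"gripper":1,"translation":[0,0,0.2],"dr":[0,0,0]},{"gripper":1,"translation":[0,0,0.3],"dr":[0,0,0]},{"gripper":1,"translation":[0,0,0.3],"dr":[0,0,0]},{"gripper":1,"translation":[0.0188,0.164,0.1],"dr":[0,0,0.07]},{"gripper":1,"translation":[0.0188,0.164,0],"dr":[0,0,0.07]},{"gripper":1,"translation":[0.0188,0.164,0],"dr":[0,0,0.07]},{"gripper":1,"translation":[0.0188,0.164,0],"dr":[0,0,0.07]},{"gripper":1,"translation":[0.0188,0.164,0],"dr":[0,0,0.07]},{"gripper":1,"translation":[0.0188,0.164,0],"dr":[0,0,0.07]},{"gripper":1,"translation":[0.0188,0.164,0],"dr":[0,0,0.07]},{"gripper":1,"translation":[0.0188,0.164,0],"dr":[0,0,0.07]}]}}

```text
clock: 10.8
eef_pos: [612.0, -139.8, 137.5]
tcp_rot: [3.141, -0.0, 0.013]
contact_force: [0.3, 0.5, -2.0]
opening: 0.719
```

>>> {"op": "jog_arm", "data": {"deltas": [{"gripper":1,"translation":[0.0188,0.163,0],"dr":[0,0,0.07]},{"gripper":1,"translation":[0.0188,0.163,0],"dr":[0,0,0.07]},{"gripper":1,"translation":[0.0188,0.163,0],"dr":[0,0,0.07]},{"gripper":1,"translation":[0.0188,0.163,0],"dr":[0,0,0.07]},{"gripper":1,"translation":[0.0188,0.163,0],"dr":[0,0,0.07]},{"gripper":1,"translation":[0.0188,0.163,0],"dr":[0,0,0.07]},{"gripper":1,"translation":[0.0188,0.163,0],"dr":[0,0,0.07]},{"gripper":1,"translation":[0.0188,0.163,0],"dr":[0,0,0.07]},{"gripper":1,"translation":[0,0,0],"dr":[0,0,0]},{"gripper":1,"translation":[0,0,0],"dr":[0,0,0]},{"gripper":1,"translation":[0,0,0],"dr":[0,0,0]}]}}

```text
clock: 11.72
eef_pos: [627.0, -10.5, 137.1]
tcp_rot: [3.141, 0.0, 0.885]
contact_force: [0.4, -0.8, -1.5]
opening: 0.72
```

>>> {"op": "jog_arm", "data": {"deltas": [{"gripper":1,"translation":[0.009,0.004,-0.1],"dr":[0,0,0.001]},{"gripper":1,"translation":[0,0,-0.15],"dr":[0,0,0]},{"gripper":1,"translation":[0,0,-0.08],"dr":[0,0,0]},{"gripper":1,"translation":[0,0,-0.04],"dr":[0,0,0]},{"gripper":1,"translation":[0,0,-0.02],"dr":[0,0,0]},{"gripper":1,"translation":[0,0,0],"dr":[0,0,0]},{"gripper":1,"translation":[0,0,0],"dr":[0,0,0]}]}}

```text
clock: 12.3
eef_pos: [628.2, -9.9, 97.9]
tcp_rot: [3.141, -0.0, 0.888]
contact_force: [0.8, -0.5, -0.9]
opening: 0.712
```

```bash
python3 - <<'E'
from h import *
im={"side":r.grab_frame("side")}
s=r.sense();e=s["eef_pos"];print(e,s["tcp_rot"],s["contact_force"])
q=cv2.resize(im["side"],None,fx=6,fy=6,interpolation=cv2.INTER_CUBIC)
def draw(k,p,z0,c):
    for B in model(k):
        h=cv2.convexHull(((proj("side",place(B,*p,z0))+.5)*6-.5).astype(np.float32)).astype(np.int32);cv2.polylines(q,[h],True,c,1)
draw("tray_two",(e[0]-1.6,e[1]-.9,s["tcp_rot"][2]+np.pi/2),e[2]-38.1,(0,255,255))
draw("tray_one",(626.3,-11,-.684),20,(0,0,255))
c=(np.array(proj("side",[[628,-10,60]])[0])*6).astype(int)
cv2.imwrite("pics/hold3.png",q[c[1]-300:c[1]+300,c[0]-300:c[0]+300])
E
```

```text
[628.40717912  -9.81885168  98.14397635] [ 3.14101216e+00 -4.56250207e-04  8.88425437e-01] [ 0.34842763 -0.62374173 -2.3237238 ]
```

View pics/hold3.png

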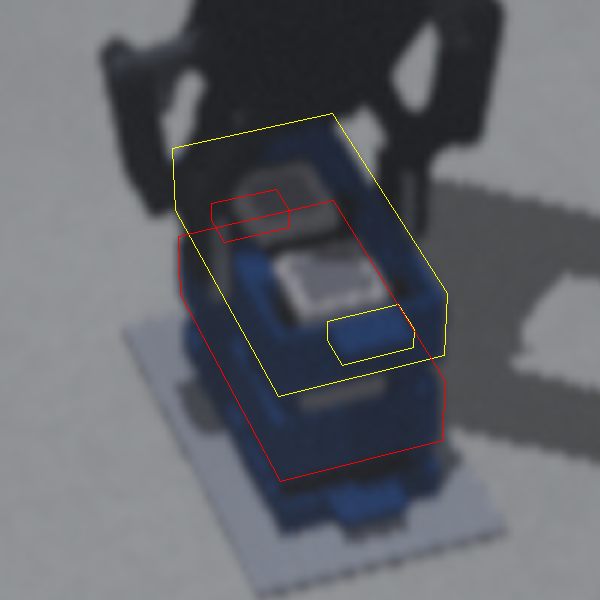

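The side close-up shows tray_two level above tray_one, its tab at (370,330), with both outlines matching. I'll set it down and release.

>>> {"op": "jog_arm", "data": {"deltas": [{"gripper":1,"translation":[0,0,-0.01],"dr":[0,0,0]},{"gripper":1,"translation":[0,0,-0.008],"dr":[0,0,0]},{"gripper":1,"translation":[0,0,-0.005],"dr":[0,0,0]},{"gripper":1,"translation":[0,0,0],"dr":[0,0,0]},{"gripper":1,"translation":[0,0,0],"dr":[0,0,0]}]}}

```text
clock: 12.77
eef_pos: [628.4, -9.7, 96.1]
tcp_rot: [3.141, -0.001, 0.889]
contact_force: [-2.1, -0.6, 6.6]
opening: 0.714
```

>>> {"op": "jog_arm", "data": {"deltas": [{"gripper":-1,"translation":[0,0,0],"dr":[0,0,0]},{"gripper":-1,"translation":[0,0,0],"dr":[0,0,0]},{"gripper":-1,"translation":[0,0,0],"dr":[0,0,0]},{"gripper":-1,"translation":[0,0,0],"dr":[0,0,0]},{"gripper":-1,"translation":[0,0,0],"dr":[0,0,0]},{"gripper":-1,"translation":[0,0,0],"dr":[0,0,0]},{"gripper":-1,"translation":[0,0,0.1],"dr":[0,0,0]},{"gripper":-1,"translation":[0,0,0.2],"dr":[0,0,0]},{"gripper":-1,"translation":[0,0,0.3],"dr":[0,0,0]},{"gripper":-1,"translation":[0,0,0.3],"dr":[0,0,0]}]}}

```text
clock: 13.6
eef_pos: [627.4, -9.7, 186.4]
tcp_rot: [-3.14, 0.001, 0.889]
contact_force: [0.7, -0.2, 0.2]
opening: 0.999
```

>>> {"op": "jog_arm", "data": {"deltas": [{"gripper":-1,"translation":[-0.138,0.168,0],"dr":[0,0,0.065]},{"gripper":-1,"translation":[-0.138,0.168,0],"dr":[0,0,0.065]},{"gripper":-1,"translation":[-0.138,0.168,0],"dr":[0,0,0.065]},{"gripper":-1,"translation":[-0.138,0.168,0],"dr":[0,0,0.065]},{"gripper":-1,"translation":[-0.138,0.168,0],"dr":[0,0,0.065]},{"gripper":-1,"translation":[-0.138,0.168,0],"dr":[0,0,0.065]},{"gripper":-1,"translation":[-0.138,0.168,0],"dr":[0,0,0.065]},{"gripper":-1,"translation":[-0.138,0.168,0],"dr":[0,0,0.065]},{"gripper":-1,"translation":[-0.138,0.168,0],"dr":[0,0,0.065]},{"gripper":-1,"translation":[-0.138,0.168,0],"dr":[0,0,0.065]},{"gripper":-1,"translation":[-0.138,0.168,0],"dr":[0,0,0.065]},{"gripper":-1,"translation":[-0.138,0.168,0],"dr":[0,0,0.065]}]}}

```text
clock: 14.6
eef_pos: [461.8, 192.7, 186.2]
tcp_rot: [3.141, 0.0, 2.119]
contact_force: [-0.6, 0.6, -0.2]
opening: 0.996
```

>>> {"op": "jog_arm", "data": {"deltas": [{"gripper":-1,"translation":[-0.138,0.168,-0.1],"dr":[0,0,0.065]},{"gripper":-1,"translation":[-0.138,0.168,-0.2],"dr":[0,0,0.065]},{"gripper":-1,"translation":[0,0,-0.3],"dr":[0,0,0]},{"gripper":-1,"translation":[0,0,-0.2],"dr":[0,0,0]},{"gripper":-1,"translation":[0,0,0],"dr":[0,0,0]},{"gripper":-1,"translation":[0,0,0],"dr":[0,0,0]},{"gripper":-1,"translation":[0,0,0],"dr":[0,0,0]}]}}

```text
clock: 15.18
eef_pos: [435.7, 225.7, 106.6]
tcp_rot: [3.14, 0.0, 2.318]
contact_force: [0.4, -0.4, 0.1]
opening: 1.001
```

```bash
python3 - <<'E'
from h import *
U=8
im=r.grab_frame("top");q=cv2.resize(im,None,fx=U,fy=U,interpolation=cv2.INTER_CUBIC)
def pl(P,c): cv2.polylines(q,[np.round((proj("top",P)+.5)*U-.5).astype(np.int32)],True,c,1)
R=np.array([[-55,-31,0],[55,-31,0],[55,-13,0],[69,-13,0],[69,13,0],[55,13,0],[55,31,0],[-55,31,0]],float)
pl(place(R,630,-8.8,2.458,96),(0,255,255)); pl(place(R,629.5,-9.2,-.684,58),(0,255,0))
c=(proj("top",[[628,-9,30]])[0]*U).astype(int)
cv2.imwrite("pics/c2.png",q[c[1]-300:c[1]+300,c[0]-300:c[0]+300])
E
```

```text
(no output)
```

View pics/c2.png

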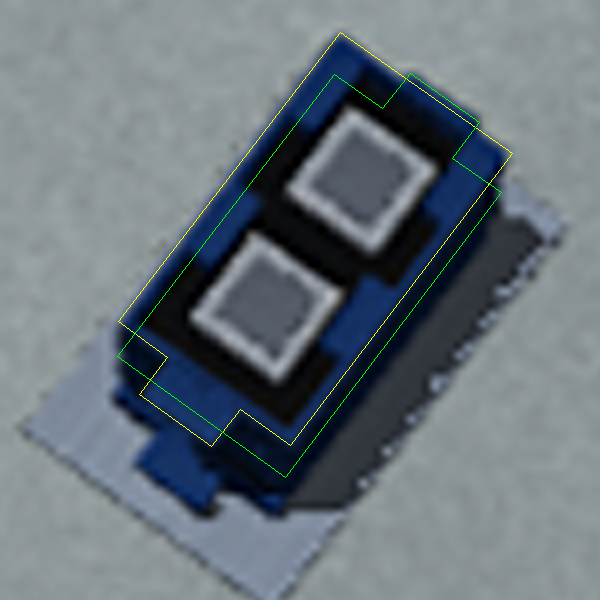

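The top crop shows tray_two on tray_one. The predicted outline (corner 341,33) matches within about a pixel (2 mm), so I'll grip tray_eight.

>>> {"op": "jog_arm", "data": {"deltas": [{"gripper":-1,"translation":[-0.008,0,-0.25],"dr":[0,0,0.001]},{"gripper":-1,"translation":[0,0,-0.25],"dr":[0,0,0]},{"gripper":-1,"translation":[0,0,-0.1],"dr":[0,0,0]},{"gripper":-1,"translation":[0,0,-0.07],"dr":[0,0,0]},{"gripper":-1,"translation":[0,0,-0.025],"dr":[0,0,0]},{"gripper":-1,"translation":[0,0,0],"dr":[0,0,0]},{"gripper":-1,"translation":[0,0,0],"dr":[0,0,0]}]}}

```text
clock: 15.82
eef_pos: [434.7, 225.7, 36.7]
tcp_rot: [3.14, 0.0, 2.32]
contact_force: [-0.5, -0.5, -0.1]
opening: 1.001
```

>>> {"op": "jog_arm", "data": {"deltas": [{"gripper":1,"translation":[0,0,0],"dr":[0,0,0]},{"gripper":1,"translation":[0,0,0],"dr":[0,0,0]},{"gripper":1,"translation":[0,0,0],"dr":[0,0,0]},{"gripper":1,"translation":[0,0,0],"dr":[0,0,0]},{"gripper":1,"translation":[0,0,0],"dr":[0,0,0]},{"gripper":1,"translation":[0,0,0],"dr":[0,0,0]},{"gripper":1,"translation":[0,0,0],"dr":[0,0,0]},{"gripper":1,"translation":[0,0,0],"dr":[0,0,0]}]}}

```text
clock: 16.48
eef_pos: [434.5, 225.8, 36.8]
tcp_rot: [3.14, 0.0, 2.32]
contact_force: [-0.6, -0.1, 7.6]
opening: 0.718
```

>>> {"op": "jog_arm", "data": {"deltas": [{"gripper":1,"translation":[0,0,0.1],"dr":[0,0,0]},{"gripper":1,"translation":[0,0,0.2],"dr":[0,0,0]},{"gripper":1,"translation":[0,0,0.3],"dr":[0,0,0]},{"gripper":1,"translation":[0,0,0.3],"dr":[0,0,0]},{"gripper":1,"translation":[0,0,0.3],"dr":[0,0,0]},{"gripper":1,"translation":[0.138,-0.168,0.15],"dr":[0,0,-0.065]},{"gripper":1,"translation":[0.138,-0.168,0],"dr":[0,0,-0.065]},{"gripper":1,"translation":[0.138,-0.168,0],"dr":[0,0,-0.065]},{"gripper":1,"translation":[0.138,-0.168,0],"dr":[0,0,-0.065]},{"gripper":1,"translation":[0.138,-0.168,0],"dr":[0,0,-0.065]},{"gripper":1,"translation":[0.138,-0.168,0],"dr":[0,0,-0.065]},{"gripper":1,"translation":[0.138,-0.168,0],"dr":[0,0,-0.065]}]}}

```text
clock: 17.48
eef_pos: [530.9, 106.9, 171.7]
tcp_rot: [3.141, -0.0, 1.6]
contact_force: [0.5, 1.0, -0.9]
opening: 0.72
```

>>> {"op": "jog_arm", "data": {"deltas": [{"gripper":1,"translation":[0.138,-0.168,0],"dr":[0,0,-0.065]},{"gripper":1,"translation":[0.138,-0.168,0],"dr":[0,0,-0.065]},{"gripper":1,"translation":[0.138,-0.168,0],"dr":[0,0,-0.065]},{"gripper":1,"translation":[0.138,-0.168,0],"dr":[0,0,-0.065]},{"gripper":1,"translation":[0.138,-0.168,0],"dr":[0,0,-0.065]},{"gripper":1,"translation":[0.138,-0.168,0],"dr":[0,0,-0.065]},{"gripper":1,"translation":[0.138,-0.168,0],"dr":[0,0,-0.065]},{"gripper":1,"translation":[0,0,0],"dr":[0,0,0]},{"gripper":1,"translation":[0,0,0],"dr":[0,0,0]},{"gripper":1,"translation":[0,0,0],"dr":[0,0,0]}]}}

```text
clock: 18.32
eef_pos: [626.5, -9.5, 171.0]
tcp_rot: [-3.141, 0.0, 0.892]
contact_force: [-0.2, 0.1, -1.6]
opening: 0.718
```

>>> {"op": "jog_arm", "data": {"deltas": [{"gripper":1,"translation":[0.017,-0.002,-0.1],"dr":[0,0,-0.003]},{"gripper":1,"translation":[0,0,-0.15],"dr":[0,0,0]},{"gripper":1,"translation":[0,0,-0.06],"dr":[0,0,0]},{"gripper":1,"translation":[0,0,-0.03],"dr":[0,0,0]},{"gripper":1,"translation":[0,0,-0.02],"dr":[0,0,0]},{"gripper":1,"translation":[0,0,0],"dr":[0,0,0]},{"gripper":1,"translation":[0,0,0],"dr":[0,0,0]}]}}

```text
clock: 18.9
eef_pos: [629.1, -9.8, 135.2]
tcp_rot: [3.141, -0.0, 0.886]
contact_force: [-0.2, -0.2, -2.3]
opening: 0.72
```

```bash
python3 - <<'E'
from h import *
im={"side":r.grab_frame("side")}
s=r.sense();e=s["eef_pos"];print(e,s["tcp_rot"],s["contact_force"])
q=cv2.resize(im["side"],None,fx=6,fy=6,interpolation=cv2.INTER_CUBIC)
def draw(k,p,z0,c):
    for B in model(k):
        h=cv2.convexHull(((proj("side",place(B,*p,z0))+.5)*6-.5).astype(np.float32)).astype(np.int32);cv2.polylines(q,[h],True,c,1)
draw("tray_eight",(e[0]-1.6,e[1]-.9,s["tcp_rot"][2]-np.pi/2),e[2]-36.8,(0,255,255))
draw("tray_two",(626.8,-10.7,2.458),58,(0,0,255))
c=(np.array(proj("side",[[628,-10,90]])[0])*6).astype(int)
cv2.imwrite("pics/hold4.png",q[c[1]-300:c[1]+300,c[0]-300:c[0]+300])
E
```

```text
[629.24116636  -9.82681293 135.37344747] [ 3.14102786e+00 -4.63990190e-04  8.85731586e-01] [ 0.72015038  0.17993131 -1.68555776]
```

View pics/hold4.png

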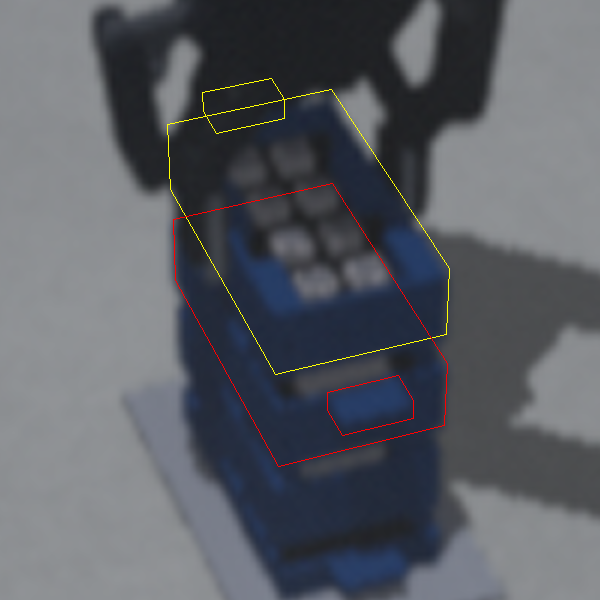

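Tray_eight hangs level over tray_two, with its outline and eight parts as expected. I'll set it down.

>>> {"op": "jog_arm", "data": {"deltas": [{"gripper":1,"translation":[-0.006,0,-0.012],"dr":[0,0,0]},{"gripper":1,"translation":[0,0,-0.01],"dr":[0,0,0]},{"gripper":1,"translation":[0,0,-0.006],"dr":[0,0,0]},{"gripper":1,"translation":[0,0,0],"dr":[0,0,0]},{"gripper":1,"translation":[0,0,0],"dr":[0,0,0]}]}}

```text
clock: 19.37
eef_pos: [628.6, -10.0, 132.8]
tcp_rot: [3.141, -0.0, 0.885]
contact_force: [-2.6, 0.5, 5.7]
opening: 0.717
```

>>> {"op": "jog_arm", "data": {"deltas": [{"gripper":-1,"translation":[0,0,0],"dr":[0,0,0]},{"gripper":-1,"translation":[0,0,0],"dr":[0,0,0]},{"gripper":-1,"translation":[0,0,0],"dr":[0,0,0]},{"gripper":-1,"translation":[0,0,0],"dr":[0,0,0]},{"gripper":-1,"translation":[0,0,0],"dr":[0,0,0]},{"gripper":-1,"translation":[0,0,0],"dr":[0,0,0]},{"gripper":-1,"translation":[0,0,0.1],"dr":[0,0,0]},{"gripper":-1,"translation":[0,0,0.2],"dr":[0,0,0]},{"gripper":-1,"translation":[0,0,0.3],"dr":[0,0,0]},{"gripper":-1,"translation":[0,0,0.2],"dr":[0,0,0]}]}}

```text
clock: 20.2
eef_pos: [628.8, -9.9, 214.7]
tcp_rot: [3.141, -0.001, 0.886]
contact_force: [0.5, -0.3, -0.1]
opening: 1.004
```

>>> {"op": "jog_arm", "data": {"deltas": [{"gripper":-1,"translation":[-0.0125,0.1465,0],"dr":[0,0,-0.071]},{"gripper":-1,"translation":[-0.0125,0.1465,0],"dr":[0,0,-0.071]},{"gripper":-1,"translation":[-0.0125,0.1465,0],"dr":[0,0,-0.071]},{"gripper":-1,"translation":[-0.0125,0.1465,0],"dr":[0,0,-0.071]},{"gripper":-1,"translation":[-0.0125,0.1465,0],"dr":[0,0,-0.071]},{"gripper":-1,"translation":[-0.0125,0.1465,0],"dr":[0,0,-0.071]},{"gripper":-1,"translation":[-0.0125,0.1465,0],"dr":[0,0,-0.071]},{"gripper":-1,"translation":[-0.0125,0.1465,0],"dr":[0,0,-0.071]},{"gripper":-1,"translation":[-0.0125,0.1465,0],"dr":[0,0,-0.071]},{"gripper":-1,"translation":[-0.0125,0.1465,0],"dr":[0,0,-0.071]},{"gripper":-1,"translation":[-0.0125,0.1465,0],"dr":[0,0,-0.071]},{"gripper":-1,"translation":[-0.0125,0.1465,0],"dr":[0,0,-0.071]}]}}

```text
clock: 21.2
eef_pos: [613.3, 166.6, 212.9]
tcp_rot: [-3.141, -0.0, -0.458]
contact_force: [0.6, 0.6, -0.5]
opening: 1.0
```

>>> {"op": "jog_arm", "data": {"deltas": [{"gripper":-1,"translation":[-0.0125,0.1465,-0.1],"dr":[0,0,-0.071]},{"gripper":-1,"translation":[-0.0125,0.1465,-0.15],"dr":[0,0,-0.071]},{"gripper":-1,"translation":[-0.0125,0.1465,-0.15],"dr":[0,0,-0.071]},{"gripper":-1,"translation":[-0.0125,0.1465,-0.15],"dr":[0,0,-0.071]},{"gripper":-1,"translation":[-0.0125,0.1465,-0.15],"dr":[0,0,-0.071]},{"gripper":-1,"translation":[-0.0125,0.1465,-0.15],"dr":[0,0,-0.071]},{"gripper":-1,"translation":[-0.0125,0.1465,-0.05],"dr":[0,0,-0.071]},{"gripper":-1,"translation":[-0.0125,0.1465,0],"dr":[0,0,-0.071]},{"gripper":-1,"translation":[0,0,0],"dr":[0,0,0]},{"gripper":-1,"translation":[0,0,0],"dr":[0,0,0]},{"gripper":-1,"translation":[0,0,0],"dr":[0,0,0]}]}}

```text
clock: 22.12
eef_pos: [603.6, 282.7, 122.7]
tcp_rot: [-3.141, -0.0, -1.342]
contact_force: [0.1, -0.1, -0.5]
opening: 0.997
```

```bash
python3 - <<'E'
from h import *
U=8
im=r.grab_frame("top");q=cv2.resize(im,None,fx=U,fy=U,interpolation=cv2.INTER_CUBIC)
def pl(P,c): cv2.polylines(q,[np.round((proj("top",P)+.5)*U-.5).astype(np.int32)],True,c,1)
R=np.array([[-55,-31,0],[55,-31,0],[55,-13,0],[69,-13,0],[69,13,0],[55,13,0],[55,31,0],[-55,31,0]],float)
pl(place(R,630.2,-9.1,-.685,134),(0,255,255)); pl(place(R,630,-8.8,2.458,96),(0,255,0))
c=(proj("top",[[628,-9,60]])[0]*U).astype(int)
a=q[c[1]-300:c[1]+300,c[0]-300:c[0]+300]
s=cv2.resize(r.grab_frame("side"),None,fx=5,fy=5,interpolation=cv2.INTER_CUBIC)
c=(proj("side",[[603,283,50]])[0]*5).astype(int);b=s[c[1]-300:c[1]+300,c[0]-200:c[0]+200]
cv2.imwrite("pics/c3.png",np.hstack([a[:,100:500],b]))
E
```

```text
(no output)
```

View pics/c3.png

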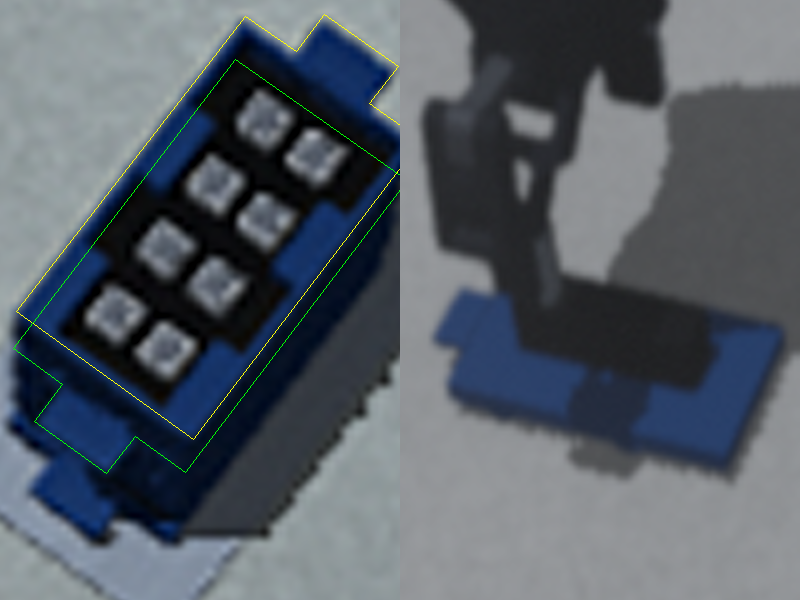

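The top crop shows tray_eight standing on tray_two, with its outline within about 2 mm. The gripper straddles the cover's bar. I'll go down and grip the bar.

>>> {"op": "jog_arm", "data": {"deltas": [{"gripper":-1,"translation":[0,0,-0.25],"dr":[0,0,0]},{"gripper":-1,"translation":[0,0,-0.25],"dr":[0,0,0]},{"gripper":-1,"translation":[0,0,-0.1],"dr":[0,0,0]},{"gripper":-1,"translation":[0,0,-0.08],"dr":[0,0,0]},{"gripper":-1,"translation":[0,0,-0.02],"dr":[0,0,0]},{"gripper":-1,"translation":[0,0,0],"dr":[0,0,0]},{"gripper":-1,"translation":[0,0,0],"dr":[0,0,0]}]}}

```text
clock: 22.8
eef_pos: [604.0, 283.3, 53.1]
tcp_rot: [-3.14, 0.0, -1.345]
contact_force: [-0.4, -0.0, -0.7]
opening: 0.996
```

>>> {"op": "jog_arm", "data": {"deltas": [{"gripper":1,"translation":[0,0,0],"dr":[0,0,0]},{"gripper":1,"translation":[0,0,0],"dr":[0,0,0]},{"gripper":1,"translation":[0,0,0],"dr":[0,0,0]},{"gripper":1,"translation":[0,0,0],"dr":[0,0,0]},{"gripper":1,"translation":[0,0,0],"dr":[0,0,0]},{"gripper":1,"translation":[0,0,0],"dr":[0,0,0]},{"gripper":1,"translation":[0,0,0],"dr":[0,0,0]},{"gripper":1,"translation":[0,0,0],"dr":[0,0,0]},{"gripper":1,"translation":[0,0,0],"dr":[0,0,0]},{"gripper":1,"translation":[0,0,0],"dr":[0,0,0]},{"gripper":1,"translation":[0,0,0],"dr":[0,0,0]},{"gripper":1,"translation":[0,0,0],"dr":[0,0,0]}]}}

```text
clock: 23.8
eef_pos: [603.4, 283.2, 52.4]
tcp_rot: [-3.141, 0.0, -1.345]
contact_force: [-1.2, 0.3, 5.2]
opening: 0.225
```

>>> {"op": "jog_arm", "data": {"deltas": [{"gripper":1,"translation":[0,0,0.1],"dr":[0,0,0]},{"gripper":1,"translation":[0,0,0.2],"dr":[0,0,0]},{"gripper":1,"translation":[0,0,0.3],"dr":[0,0,0]},{"gripper":1,"translation":[0,0,0.3],"dr":[0,0,0]},{"gripper":1,"translation":[0,0,0.3],"dr":[0,0,0]},{"gripper":1,"translation":[0.0125,-0.1465,0.25],"dr":[0,0,0.071]},{"gripper":1,"translation":[0.0125,-0.1465,0.15],"dr":[0,0,0.071]},{"gripper":1,"translation":[0.0125,-0.1465,0],"dr":[0,0,0.071]},{"gripper":1,"translation":[0.0125,-0.1465,0],"dr":[0,0,0.071]},{"gripper":1,"translation":[0.0125,-0.1465,0],"dr":[0,0,0.071]},{"gripper":1,"translation":[0.0125,-0.1465,0],"dr":[0,0,0.071]},{"gripper":1,"translation":[0.0125,-0.1465,0],"dr":[0,0,0.071]}]}}

```text
clock: 24.8
eef_pos: [611.8, 179.7, 212.3]
tcp_rot: [3.141, 0.0, -0.559]
contact_force: [-0.4, 0.8, -0.9]
opening: 0.223
```

>>> {"op": "jog_arm", "data": {"deltas": [{"gripper":1,"translation":[0.0125,-0.1465,0],"dr":[0,0,0.071]},{"gripper":1,"translation":[0.0125,-0.1465,0],"dr":[0,0,0.071]},{"gripper":1,"translation":[0.0125,-0.1465,0],"dr":[0,0,0.071]},{"gripper":1,"translation":[0.0125,-0.1465,0],"dr":[0,0,0.071]},{"gripper":1,"translation":[0.0125,-0.1465,0],"dr":[0,0,0.071]},{"gripper":1,"translation":[0.0125,-0.1465,0],"dr":[0,0,0.071]},{"gripper":1,"translation":[0.0125,-0.1465,0],"dr":[0,0,0.071]},{"gripper":1,"translation":[0.0125,-0.1465,0],"dr":[0,0,0.071]},{"gripper":1,"translation":[0.0125,-0.1465,0],"dr":[0,0,0.071]},{"gripper":1,"translation":[0.0125,-0.1465,0],"dr":[0,0,0.071]},{"gripper":1,"translation":[0.0125,-0.1465,0],"dr":[0,0,0.071]},{"gripper":1,"translation":[0.0125,-0.1465,0],"dr":[0,0,0.071]}]}}

```text
clock: 25.8
eef_pos: [626.8, 3.9, 212.2]
tcp_rot: [-3.141, 0.0, 0.78]
contact_force: [0.8, -1.0, -1.4]
opening: 0.224
```

>>> {"op": "jog_arm", "data": {"deltas": [{"gripper":1,"translation":[0.0125,-0.1465,0],"dr":[0,0,0.071]},{"gripper":1,"translation":[0,0,0],"dr":[0,0,0]},{"gripper":1,"translation":[0,0,0],"dr":[0,0,0]},{"gripper":1,"translation":[0,0,0],"dr":[0,0,0]}]}}

```text
clock: 26.13
eef_pos: [628.1, -9.6, 212.1]
tcp_rot: [-3.141, -0.0, 0.882]
contact_force: [0.4, -0.0, -1.6]
opening: 0.226
```

>>> {"op": "jog_arm", "data": {"deltas": [{"gripper":1,"translation":[0.003,-0.003,-0.08],"dr":[0,0,0.002]},{"gripper":1,"translation":[0,0,-0.08],"dr":[0,0,0]},{"gripper":1,"translation":[0,0,-0.05],"dr":[0,0,0]},{"gripper":1,"translation":[0,0,-0.025],"dr":[0,0,0]},{"gripper":1,"translation":[0,0,0],"dr":[0,0,0]},{"gripper":1,"translation":[0,0,0],"dr":[0,0,0]}]}}

```text
clock: 26.63
eef_pos: [628.5, -10.0, 188.2]
tcp_rot: [-3.141, 0.0, 0.889]
contact_force: [0.5, 0.3, -0.0]
opening: 0.224
```

```bash
python3 - <<'E'
from h import *
im={"side":r.grab_frame("side")}
s=r.sense();e=s["eef_pos"];print(e,s["tcp_rot"],s["contact_force"])
q=cv2.resize(im["side"],None,fx=6,fy=6,interpolation=cv2.INTER_CUBIC)
def draw(k,p,z0,c):
    for B in model(k):
        h=cv2.convexHull(((proj("side",place(B,*p,z0))+.5)*6-.5).astype(np.float32)).astype(np.int32);cv2.polylines(q,[h],True,c,1)
draw("cover",(e[0]-1.6,e[1]-.9,s["tcp_rot"][2]+np.pi/2),e[2]-52.6,(0,255,255))
draw("tray_eight",(627,-10.9,-.685),96,(0,0,255))
c=(np.array(proj("side",[[628,-10,120]])[0])*6).astype(int)
cv2.imwrite("pics/hold5.png",q[c[1]-300:c[1]+300,c[0]-300:c[0]+300])
E
```

```text
[628.71612724 -10.0930054  188.5310459 ] [-3.14153748e+00  3.21160444e-05  8.88655590e-01] [-0.08216146  0.11127554 -1.75550016]
```

View pics/hold5.png

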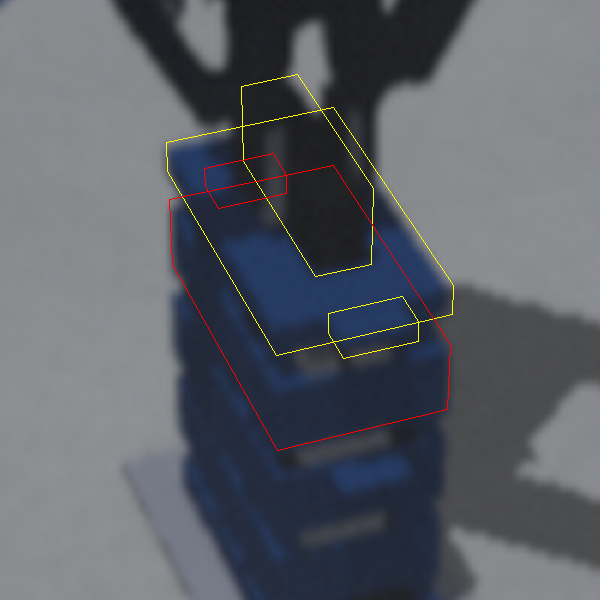

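The cover's slab, bar and tab (372,322) match the prediction within about a pixel. I'll set it down.

>>> {"op": "jog_arm", "data": {"deltas": [{"gripper":1,"translation":[-0.001,0.001,-0.01],"dr":[0,0,0]},{"gripper":1,"translation":[0,0,-0.007],"dr":[0,0,0]},{"gripper":1,"translation":[0,0,-0.005],"dr":[0,0,0]},{"gripper":1,"translation":[0,0,0],"dr":[0,0,0]},{"gripper":1,"translation":[0,0,0],"dr":[0,0,0]}]}}

```text
clock: 27.1
eef_pos: [628.5, -10.1, 186.5]
tcp_rot: [3.142, -0.0, 0.889]
contact_force: [0.2, 0.2, -2.1]
opening: 0.226
```

Still unloaded (−2.1 N), so I'll lower a little more.

>>> {"op": "jog_arm", "data": {"deltas": [{"gripper":1,"translation":[0,0,-0.005],"dr":[0,0,0]},{"gripper":1,"translation":[0,0,-0.004],"dr":[0,0,0]},{"gripper":1,"translation":[0,0,0],"dr":[0,0,0]},{"gripper":1,"translation":[0,0,0],"dr":[0,0,0]}]}}

```text
clock: 27.43
eef_pos: [628.7, -10.2, 186.2]
tcp_rot: [3.141, -0.0, 0.889]
contact_force: [-1.2, 0.0, 4.9]
opening: 0.226
```

>>> {"op": "jog_arm", "data": {"deltas": [{"gripper":-1,"translation":[0,0,0],"dr":[0,0,0]},{"gripper":-1,"translation":[0,0,0],"dr":[0,0,0]},{"gripper":-1,"translation":[0,0,0],"dr":[0,0,0]},{"gripper":-1,"translation":[0,0,0],"dr":[0,0,0]},{"gripper":-1,"translation":[0,0,0],"dr":[0,0,0]},{"gripper":-1,"translation":[0,0,0],"dr":[0,0,0]},{"gripper":-1,"translation":[0,0,0],"dr":[0,0,0]},{"gripper":-1,"translation":[0,0,0],"dr":[0,0,0]},{"gripper":-1,"translation":[0,0,0.1],"dr":[0,0,0]},{"gripper":-1,"translation":[0,0,0.2],"dr":[0,0,0]},{"gripper":-1,"translation":[0,0,0.3],"dr":[0,0,0]},{"gripper":-1,"translation":[0,0,0.3],"dr":[0,0,0]}]}}

```text
clock: 28.43
eef_pos: [628.0, -10.1, 276.6]
tcp_rot: [-3.14, 0.001, 0.889]
contact_force: [0.3, 0.3, -0.6]
opening: 0.999
```

>>> {"op": "jog_arm", "data": {"deltas": [{"gripper":-1,"translation":[-0.1,-0.3,0],"dr":[0,0,0]},{"gripper":-1,"translation":[-0.1,-0.3,0],"dr":[0,0,0]},{"gripper":-1,"translation":[-0.1,-0.3,0],"dr":[0,0,0]},{"gripper":-1,"translation":[-0.1,-0.3,0],"dr":[0,0,0]},{"gripper":-1,"translation":[-0.1,-0.3,0],"dr":[0,0,0]},{"gripper":-1,"translation":[-0.1,-0.3,0],"dr":[0,0,0]},{"gripper":-1,"translation":[-0.1,-0.3,0],"dr":[0,0,0]},{"gripper":-1,"translation":[-0.1,-0.3,0],"dr":[0,0,0]},{"gripper":-1,"translation":[-0.1,-0.3,0],"dr":[0,0,0]},{"gripper":-1,"translation":[-0.1,-0.3,0],"dr":[0,0,0]},{"gripper":-1,"translation":[0,0,0],"dr":[0,0,0]},{"gripper":-1,"translation":[0,0,0],"dr":[0,0,0]}]}}

```text
clock: 29.43
eef_pos: [528.0, -311.5, 276.1]
tcp_rot: [3.141, -0.0, 0.886]
contact_force: [-0.2, 0.0, 0.1]
opening: 1.005
```

```bash
python3 - <<'E'
from h import *
out=[];U=5
st=[("dock",628.2,-10.2,2.455,0,(255,255,255)),("tray_one",627.9,-10.1,-.684,20,(0,255,0)),("tray_two",628.3,-9.8,2.458,58,(0,0,255)),("tray_eight",628.6,-10,-.685,96,(255,0,255)),("cover",628.6,-10.1,2.459,134,(0,255,255))]
R=np.array([[-55,-31,0],[55,-31,0],[55,-13,0],[69,-13,0],[69,13,0],[55,13,0],[55,31,0],[-55,31,0]],float)
for n,b in(("top",(1.6,.9)),("side",(-1.6,-.9))):
    q=cv2.resize(r.grab_frame(n),None,fx=U,fy=U,interpolation=cv2.INTER_CUBIC)
    if 1:
        for k,x,y,w,z,c in st:
            t=z+{"dock":20,"cover":22}.get(k,38)
            if k in("cover",) or n=="side": cv2.polylines(q,[np.round((proj(n,place(R,x+b[0],y+b[1],w,t))+.5)*U-.5).astype(np.int32)],True,c,1)
    c=(proj(n,[[628,-10,90]])[0]*U).astype(int);out.append(q[max(c[1]-300,0):c[1]+300,c[0]-200:c[0]+200][:600])
h=min(o.shape[0] for o in out);cv2.imwrite("pics/final.png",np.hstack([o[:h] for o in out]))
im=r.grab_frame("top");cv2.imwrite("pics/top_end.png",im)
s=r.sense();print(s["clock"],s["eef_pos"],s["contact_force"])
E
```

```text
29.5833 [ 528.86546489 -309.20167011  275.8022991 ] [-0.98590039  0.61953226 -0.62703548]
```

View pics/final.png

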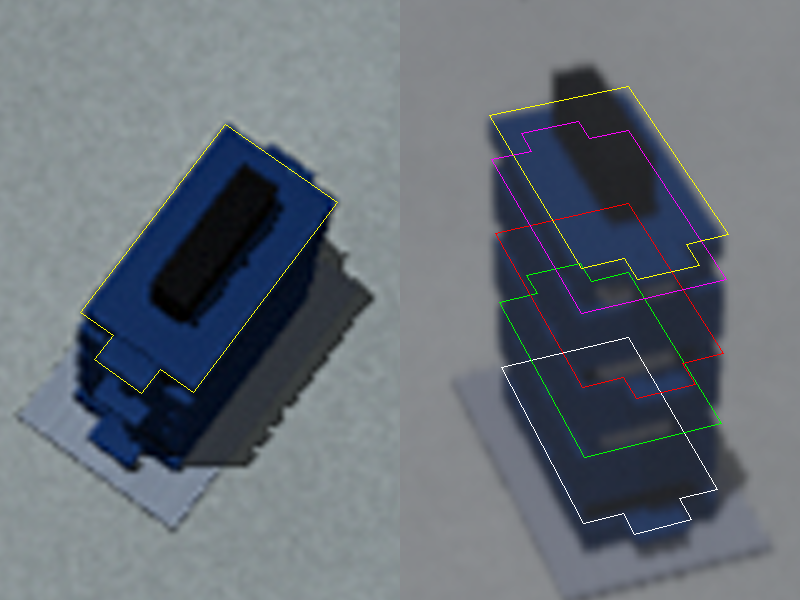

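View pics/top_end.png

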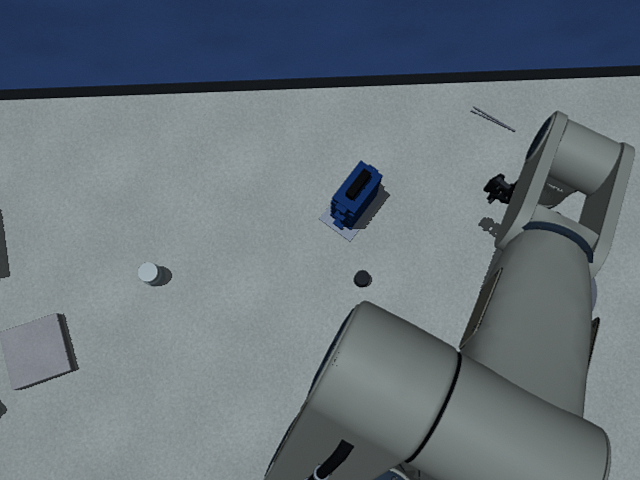

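The final top crop shows the cover outline matching, with its tab at (125,370) above the dock's tab side. In the side crop all four pieces stand at their expected levels with alternating tabs. The loupe (362,279) and jar (149,272) have not moved, and the arm is clear of the stack, so I'm handing in.

```bash
python3 -c "
from rig import r
print(r.sign_off())"
```

```text
the job is handed in; nothing more can be done
None
```

The stack is built on the dock: one-part tray, two-part tray, eight-part tray, then the cover, each turned end for end on the one beneath. I handed it in at about 29.6 s of the 125 s allowed; the hand-in reports no verdict.

**Last checks:**
- **Alignment:** each placed piece matched its expected outline within about 2 mm and stood at rim height. By my position tracking, all the pieces are centred within about 1 mm of one another.
- **Landings:** each was gentle; the most I read was about 6.6 N upward. I saw no tipping.
- **Bystanders:** the loupe and jar are at their original pixels, and the arm stood clear of the stack.

**Disagreements:**
- **Cameras:** the two cameras differ by a steady 3 mm or so, and I averaged them.
- **Bad fit:** the automatic outline fit of tray_one on the dock was about 3 mm off because the dock's blue tab merged into its outline. I set that fit aside, and an enlarged overlay confirmed the position.

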